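Scoop the egg sinkers down the chute into the bin

ROBOT

A 7-joint arm with a two-finger parallel gripper is mounted at the origin on the work surface. World frame = base frame: x ahead of the robot, y to its left, z up, the work surface at z = 0. Lengths are in m, angles in degrees, forces in N, time in s.
With the tool pointing down it reaches from about 0.425 to 0.875 m from the base axis. Payload 4.7 kg.
Tool frame: the origin (TCP) lies on the centre line of the jaws, within the pads' length; the fingertips stand 17 mm ahead of it and the grasp point (between the pads) lies 2 mm behind it; z points along the fingers, y is the line along which they close (so a half turn about z gives the same grasp; the last joint's range is limited). The gripper opens to 87 mm and grips with 3 to 60 N. Pads are 19 mm wide; open, the fingers measure 117 mm over their backs; the gripper's body (75 mm by 190 mm) begins 51 mm behind the grasp point.
Start: joints at [-65.655, 18.392, -4.016, 83.108, 1.295, 78.541, -3.26], TCP at [0.26, 0.596, 0.24] pointing down, gripper open.
Joint ranges: [-163.93, 163.93], [-17.29, 119.83], [-79.2, 71.16], [3.27, 140.29], [-89.18, 269.18], [5.43, 117.66], [-154.24, 154.24]. Speed limits (degrees/s): [147.25, 147.25, 180, 180, 180, 180, 180].

INTERFACE

Orientations are given as [roll, pitch, yaw] about the fixed x, y, z axes, in that order (R = Rz(yaw) Ry(pitch) Rx(roll)).
In Python, from cell import env, read_camera gives the robot as it stands.
- The arm moves only by the shell command python3 -m jog 'ROWS' [FORCE]. ROWS is JSON, a list of rows, each a list of 5 numbers: the opening, from 0 (shut) to 1 (fully open), then the shift along the tool's x, y, z each as a share of 0.02 m, from -1 to 1, then the turn about the tool's z as a share of 45 degrees, from -1 to 1. In form: [[gripper, x, y, z, yaw], ...]. A call has 1 to 12 rows; each row shifts and turns the commanded pose from where the row before left it, along the tool's axes as they then stand; what a row does not reach is not made up. A row lasts 1/12 s, in which the tool goes at most 41.7 mm and 7.16 degrees, less where a joint would pass 70% of its speed; a pose out of reach is approached as far as the arm can. A call with a number of a shift or a turn outside -1 to 1 is refused whole. A call with a gripper value outside its range is refused whole. The fingers move at their own pace and stop on an object; FORCE is the grip in N (left out, the last holds). Time passes only in rows, so rows that do not move let the fingers close. It gives the time, the measured TCP pose, the force, the opening and the grip force at its end, in the units of the state.
- env.get_obs(): the state, without advancing time (a new reading comes with each control period).
- read_camera(name): name is "scene" or "top" or "wrist"; returns a dict with "color" (384x512x3 uint8, red, green, blue), "range_z" (384x512 float32, m along the optical axis (not along the pixel's ray), 0 where there is no reading), "mtx" (3x3 intrinsics, pixels), "world_from_camera" (4x4, takes a point from camera to world coordinates); the wrist camera has in their place "T_tool_cam" (4x4, takes a point from camera to tool coordinates, whose origin is the TCP and whose axes are the flange's). Camera axes: x right, y down, z forward; pixel columns grow to the right and rows downward; lengths in m; the calibration is good to about 2 mm. A picture is of the moment at which its call begins: read the wrist's pose just before it.
- env.sign_off(): hands the job in; it is judged then, once.
The state is a dict: "time_s": time; "qpos": joint angles; "joint_velocities": joint speeds; "effort": joint torques, N m; "tool_pos": TCP position; "tool_rot": TCP orientation; "force": force on the tool from outside, world axes, zero at the start; "wrist_torque": the same for the moment, N m; "grip_width": finger opening in m; "grasp_force": force on a finger pad.
Only numpy, scipy, OpenCV 4.12 (cv2) and the standard library are available. Lean on these libraries where they do the work, as an engineer would, in place of code of your own. Each camera call takes 0.05 s, during which the arm holds its last target. There are 200 camera calls.

TASK

Using the scoop, scoop the three lead egg sinkers out of the tray and tip them down the chute so that all three end up in the pine bin; do not touch the sinkers with the gripper. Then set the scoop back upright on the cork mat, let go of it, and leave the other tackle on the slate undisturbed.

Things in the scene. Friction and masses are not known exactly. Their poses are not given: they have to be found in the camera images.
- scoop: Loose galvanised hand scoop with a wooden top handle, 0.2 kg. Bowl 130 mm long (x), 110 wide (y); origin at the centre of its underside, z up. Open mouth at the -x end. Floor 2 mm thick; side walls 2.5 mm thick, 38 high behind x = -35 mm, 22 high from -53 to -35, none ahead of that; back wall 46 high at x = +64 mm.
- scoop_grip (a point): Middle of the scoop's level wooden handle bar, 95 mm above the scoop's origin, same axes. The bar is 24 mm wide (y), 28 high, runs above the bowl from x = -50 to +65 mm and is carried only by a post at the back wall.
- tray: Fixed galvanised tray, front (-x) turned roughly to the robot; origin at the centre of its underside, z up. Floor 3 mm thick, x = -100 to +135 mm; side walls 28 mm high, 126 apart inside, 132 outside, so the scoop fits between with 8 mm to spare each side. The back (+x) end is open.
- tray_front (a point): Middle of the foot of the tray's front wall, on the floor (100 mm ahead of the tray's origin, 3 mm up). From here the front wall leans outwards (to -x), 55 degrees from level, up to 38 mm high.
- sinker0: Grey lead egg sinker, barrel shaped, 60 mm long (its x axis), 24 mm in diameter, 0.19 kg, loose in the tray, lying roughly across it. Origin at its centre.
- sinker1: Second sinker, the same.
- sinker2: Third sinker, the same.
- chute: Fixed galvanised chute on the right-hand lip of the slate. Origin on the slate's edge at the middle of the chute's top end. From there its floor slopes down at 45 degrees towards -y over 127 mm; 174 mm wide (x) inside. Open above; side walls about 70 mm off the floor, 50 mm above the slate near the lip.
- bin: Fixed open pine bin below the slate, at the foot of the chute: 250 x 230 mm, 90 mm high, walls and floor 12 mm. Origin at the centre of its underside. The chute's end reaches inside its rim.
- mat: Fixed cork mat, 200 (x) x 150 (y) mm, 4 mm thick, on which the scoop lies at the start. Origin at the centre of its underside.
- jar: Bystander: lidded amber glass jar, 68 mm in diameter, 95 mm high; origin at the centre of its base.
- shackle: Bystander: galvanised bow shackle lying flat, about 90 mm long and 15 mm thick; origin in the middle of its bow, on the slate.
- spinner: Bystander: tin mackerel spinner lying flat, about 120 mm long with its hook (along x), 6 mm thick; origin under its middle.
- mug: Bystander: white mug, 80 mm in diameter and high; origin at the centre of its base.
- pulley: Bystander: wooden pulley block, 100 x 42 x 60 mm high; origin at the centre of its base.
- spool: Bystander: wooden line spool standing on end, 70 mm in diameter, 60 mm high; origin at the centre of its base.
- cleat: Bystander: galvanised horn cleat, 165 mm long (x), 50 mm high; origin at the centre of its base.
Things that resemble listed ones, but are neither listed nor needed, are in the scene too. Leave any blue, pink or purple look-alike of the sinker1 alone.

How it is judged (in metres and radians):
On the way, in this order (a step that is already met when the one before it is completed fails the run):
1. at least one sinker lies in the scoop, lifted 40 mm or more off the slate (((x of sinker0 in the frame of scoop between -0.065 and 0.065 m and y of sinker0 in the frame of scoop between -0.055 and 0.055 m and z of sinker0 in the frame of scoop between 0 and 0.06 m and height (world z) of scoop above 0.04 m) or (x of sinker1 in the frame of scoop between -0.065 and 0.065 m and y of sinker1 in the frame of scoop between -0.055 and 0.055 m and z of sinker1 in the frame of scoop between 0 and 0.06 m and height (world z) of scoop above 0.04 m) or (x of sinker2 in the frame of scoop between -0.065 and 0.065 m and y of sinker2 in the frame of scoop between -0.055 and 0.055 m and z of sinker2 in the frame of scoop between 0 and 0.06 m and height (world z) of scoop above 0.04 m))), for 0.2 s.
2. at least one sinker goes down the chute (its centre is between the chute's side walls, over its length, lower than 30 mm above the slate) (((x of sinker0 in the frame of chute between -0.09 and 0.09 m and y of sinker0 in the frame of chute between -0.14 and 0.01 m and z of sinker0 in the frame of chute between -0.14 and 0.03 m) or (x of sinker1 in the frame of chute between -0.09 and 0.09 m and y of sinker1 in the frame of chute between -0.14 and 0.01 m and z of sinker1 in the frame of chute between -0.14 and 0.03 m) or (x of sinker2 in the frame of chute between -0.09 and 0.09 m and y of sinker2 in the frame of chute between -0.14 and 0.01 m and z of sinker2 in the frame of chute between -0.14 and 0.03 m))).
3. all three sinkers lie in the pine bin (x of sinker0 in the frame of bin between -0.115 and 0.115 m and y of sinker0 in the frame of bin between -0.105 and 0.105 m and z of sinker0 in the frame of bin between 0 and 0.06 m and x of sinker1 in the frame of bin between -0.115 and 0.115 m and y of sinker1 in the frame of bin between -0.105 and 0.105 m and z of sinker1 in the frame of bin between 0 and 0.06 m and x of sinker2 in the frame of bin between -0.115 and 0.115 m and y of sinker2 in the frame of bin between -0.105 and 0.105 m and z of sinker2 in the frame of bin between 0 and 0.06 m), for 0.2 s.
At the end, for the whole second after the job is handed in: All three sinkers lie at rest in the pine bin (centres below 60 mm above its underside, within its walls); the scoop stands released and at rest on the cork mat, upright within 0.1 rad, its origin within 60 mm (along the mat) and 50 mm (across) of the mat's centre (all of step 3 and x of scoop in the frame of mat between -0.06 and 0.06 m and y of scoop in the frame of mat between -0.05 and 0.05 m and z of scoop in the frame of mat between -0.002 and 0.01 m and angle between scoop's own z axis and vertical below 0.1 rad and linear speed of scoop below 0.02 m/s and linear speed of each of sinker0, sinker1, sinker2 below 0.05 m/s); the robot touches nothing.
It fails at once if the gripper or arm touches a sinker (contact force between any of the fingers, the arm and sinker0 above 1 N or contact force between any of the fingers, the arm and sinker1 above 1 N or contact force between any of the fingers, the arm and sinker2 above 1 N).
It fails at once if another piece of tackle on the slate is moved by more than 30 mm (distance of any of jar, shackle, spinner, mug, pulley, spool, cleat from where it was at the start of the episode above 0.03 m).
It also fails if it takes over 64 s, if anything falls off the work surface, if the arm or the gripper's body presses on something with over 40 N, if the wrist force passes 120 N, or if a joint passes its speed limit or range.

## Working session

There is one attempt and no reset: what is moved stays moved. The work goes in short steps, Python scripts to look and compute and a shell command to move; the robot and the scene stay as the last step left them, time stands still between calls to the robot, and variables do not carry over. Pictures are saved under pics/ and viewed, at most 10 in all, crops included, and the job is handed in when it is done.

```bash
ls; mkdir -p pics; python3 - <<'E'
from cell import env, read_camera
import cv2,numpy as np
for n in ["scene","top"]:
    c=read_camera(n); cv2.imwrite(f"pics/{n}0.png",cv2.resize(c["color"][:,:,::-1],(800,600)))
    np.savez(f"{n}0.npz",**c)
    print(n,c["mtx"],c["world_from_camera"])
print(env.get_obs())
E
```

```text
pics
scene [[471.04830073   0.         256.4319566 ]
 [  0.         471.04830073 192.66376278]
 [  0.           0.           1.        ]] [[-0.66855136  0.52416835 -0.52752878  1.1928438 ]
 [ 0.7434553   0.48797452 -0.45733477  0.63676816]
 [ 0.0177002  -0.69794585 -0.71593177  0.96520641]
 [ 0.          0.          0.          1.        ]]
top [[413.53046111   0.         252.5443283 ]
 [  0.         413.53046111 185.71496596]
 [  0.           0.           1.        ]] [[-0.04238781 -0.97180159  0.23195892  0.18478367]
 [-0.9990969   0.04054541 -0.01270674  0.0553382 ]
 [ 0.00294356 -0.23228805 -0.97264258  1.33226845]
 [ 0.          0.          0.          1.        ]]
{'time_s': 0.1, 'qpos': array([-65.65403817,  18.43555066,  -4.01510485,  83.16681671,
         1.29556071,  78.54090214,  -3.26021075]), 'joint_velocities': array([ 0.0114401 , -0.12924868, -0.07423221, -0.09719188, -0.1599882 ,
       -0.01788986,  0.09512189]), 'effort': array([-3.83484403e-04, -4.92577100e+01, -4.06015115e-01, -3.13394308e+01,
       -6.41924841e-02,  3.96378385e-02,  7.63962043e-05]), 'tool_pos': array([0.25945139, 0.59547473, 0.23857203]), 'tool_rot': array([-1.79901990e+02,  6.08003451e-03,  1.56463110e+02]), 'force': array([0.19749189, 0.99955712, 0.58946198]), 'wrist_torque': array([ 0.02353082,  0.00604881, -0.00569414]), 'grasp_force': 0.0, 'grip_width': 0.08728811651228707}
```

View pics/scene0.png

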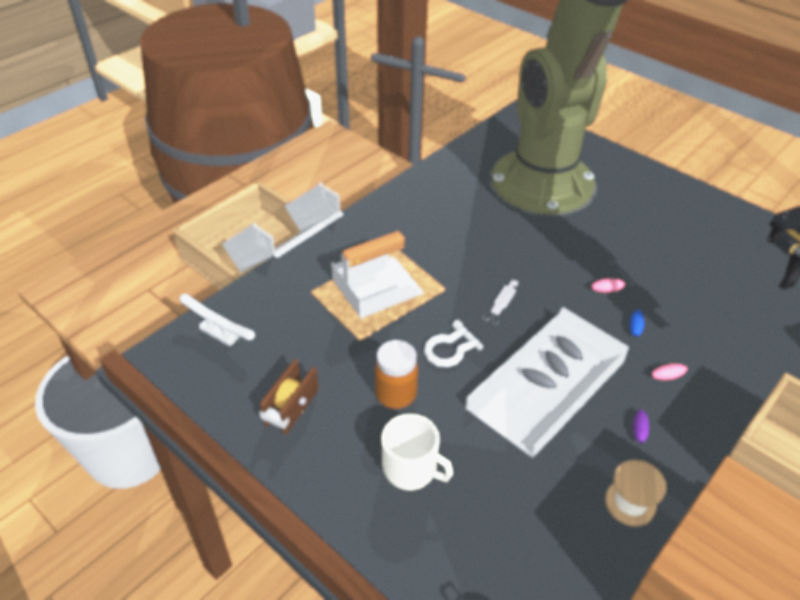

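View pics/top0.png

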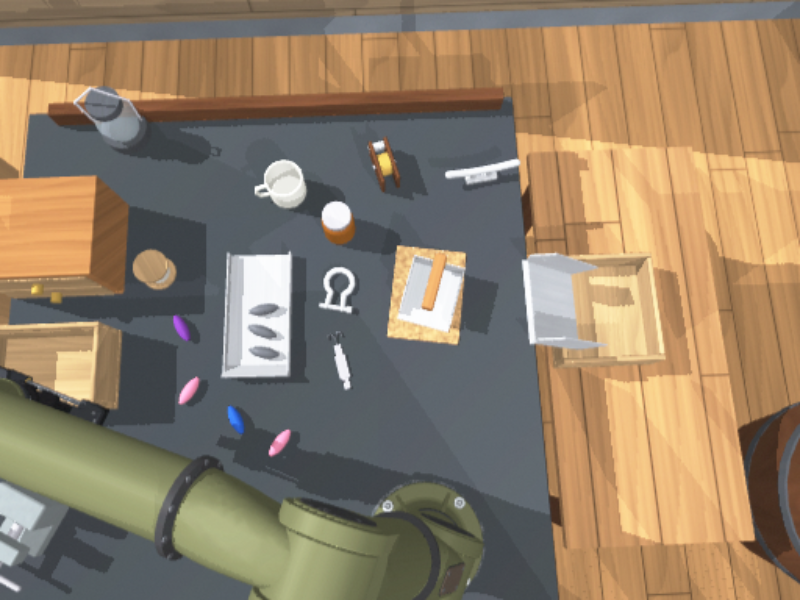

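The top view (800×600) shows the three grey sinkers in the tray at (265,308), (263,330) and (264,352). The look-alikes lie outside it: purple (181,328), pink (189,390), pink (280,442) and blue (236,419). The grey ones inside the tray fit the description. The scoop is on the cork mat at (432,290) and the chute is at (555,300). I'll confirm in one enlarged crop.

```bash
python3 - <<'E'
import cv2,numpy as np
a=np.load("top0.npz"); s=np.load("scene0.npz")
t=a["color"][150:250,135:435,::-1]
t=cv2.resize(t,None,fx=2.66,fy=2.66,interpolation=cv2.INTER_CUBIC)
u=s["color"][140:300,190:420,::-1]; u=cv2.resize(u,None,fx=2,fy=2,interpolation=cv2.INTER_CUBIC)
u=u[:320,:]; o=np.zeros((t.shape[0]+u.shape[0],798,3),np.uint8); o[:t.shape[0],:t.shape[1]]=t[:,:798]; o[t.shape[0]:,:u.shape[1]]=u
print(t.shape,o.shape); cv2.imwrite("pics/crop1.png",o)
E
```

```text
(266, 798, 3) (586, 798, 3)
```

View pics/crop1.png

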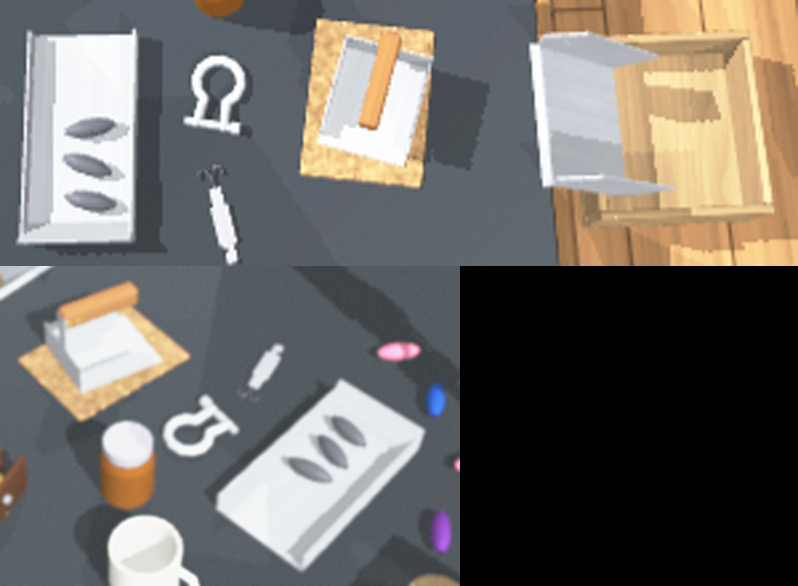

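The crop confirms three grey sinkers in the tray, at crop pixels (90,127), (90,165) and (93,202). The scoop's post/back is at the top (+x) and its mouth faces the robot. The chute's lip runs from (540,45) to (548,185). Next I'll measure with masks and depth from both cameras.

```bash
cat > h.py <<'E'
import numpy as np,cv2
def cloud(c,T=None):
    z=c["range_z"]; v,u=np.mgrid[:z.shape[0],:z.shape[1]]; K=c["mtx"]
    p=np.stack([(u-K[0,2])/K[0,0]*z,(v-K[1,2])/K[1,1]*z,z],-1)
    T=c["world_from_camera"] if T is None else T
    return p@T[:3,:3].T+T[:3,3]
def hsv(c): return cv2.cvtColor(c["color"],cv2.COLOR_RGB2HSV)
E
python3 - <<'E'
from h import *
for n in ["top","scene"]:
    c=dict(np.load(n+"0.npz")); P=cloud(c); H=hsv(c); ok=c["range_z"]>0; X,Y,Z=P[...,0],P[...,1],P[...,2]
    print("==",n, "slate z",np.median(Z[ok&(abs(Z)<.02)&(H[...,2]<110)]))
    reg=(abs(X-.55)<.25)&(Y<.05)&(Y>-.25)&ok
    h=reg&(H[...,0]<18)&(H[...,1]>130)&(Z>.07)&(Z<.14)
    h=cv2.erode(h.astype(np.uint8),np.ones((2,2)))>0
    q=P[h]; 
    print("handle n",len(q),"ztop",np.percentile(q[:,2],[5,50,95]))
    q=q[q[:,2]>np.percentile(q[:,2],90)-.006]
    r=cv2.minAreaRect(q[:,:2].astype(np.float32)*1000); print(r, q[:,:2].mean(0))
    m=reg&(H[...,0]<25)&(H[...,1]>70)&(Z<.02)&(Z>-.01)
    q=P[m]; print("mat",len(q),np.median(q[:,2]),cv2.minAreaRect(q[:,:2].astype(np.float32)*1000))
    # tray
    t=ok&(X>.3)&(X<.8)&(Y>.1)&(Y<.45)&(H[...,1]<45)&(H[...,2]>140)
    n_,L,S,_=cv2.connectedComponentsWithStats(t.astype(np.uint8)); i=1+np.argmax(S[1:,4]); q=P[L==i]
    print("tray",len(q),np.percentile(q[:,2],[1,50,99]),cv2.minAreaRect(q[:,:2].astype(np.float32)*1000))
    print(" hist",np.histogram(q[:,2],bins=np.arange(-.01,.06,.004))[0])
    for zz in (.026,): 
        w=q[q[:,2]>zz]; print(" hi pts x",np.percentile(w[:,0],[1,99]),"y",np.percentile(w[:,1],[1,99]))
    f=q[q[:,2]<.01]; print(" floor x",np.percentile(f[:,0],[1,99]),"y",np.percentile(f[:,1],[1,99]))
    box=cv2.boundingRect((L==i).astype(np.uint8)); print(box)
    b=np.zeros_like(t); b[box[1]:box[1]+box[3],box[0]:box[0]+box[2]]=1
    s=b&(Z>.012)&(Z<.04)&(H[...,2]<150)&(H[...,1]<60)&ok
    n_,L,S,_=cv2.connectedComponentsWithStats(s.astype(np.uint8))
    for i in range(1,n_):
        if S[i,4]>25: q=P[L==i]; print(" sinker",S[i,4],q.mean(0).round(3),q[:,2].max().round(3),cv2.minAreaRect(q[:,:2].astype(np.float32)*1000))
    # chute
    t=ok&(X>.35)&(X<.75)&(Y<-.2)&(Y>-.6)&(H[...,1]<45)&(H[...,2]>120)
    n_,L,S,_=cv2.connectedComponentsWithStats(t.astype(np.uint8)); i=1+np.argmax(S[1:,4]); q=P[L==i]
    print("chute",len(q),q.min(0),q.max(0))
    f=q[(q[:,2]<-.02)]; 
    for y in np.arange(-.50,-.28,.02):
        k=q[abs(q[:,1]-y)<.01]
        if len(k): print("  y %.2f n%d x %.3f..%.3f z med %.3f max %.3f"%(y,len(k),k[:,0].min(),k[:,0].max(),np.median(k[:,2]),k[:,2].max()))
E
```

```text
== top slate z -0.0013392189168355273
handle n 198 ztop [0.10638525 0.11049531 0.11541671]
((491.33172607421875, -40.317691802978516), (19.338727951049805, 107.71841430664062), 73.7157211303711) [ 0.49272119 -0.03953418]
mat 1137 0.002102252179065456 ((575.6831665039062, -99.17410278320312), (298.6068115234375, 387.24444580078125), 89.7903823852539)
tray 3200 [-0.00396274  0.00296729  0.03642397] ((466.5542907714844, 328.4615478515625), (143.1053924560547, 272.48785400390625), 88.3562240600586)
 hist [   2  199 1082  970  189   86  102  125  179  134   75   35   20    1
    0    0    0]
 hi pts x [0.32925729 0.58100487] y [0.25643262 0.39236423]
 floor x [0.35358702 0.59205501] y [0.26092696 0.39649161]
(141, 160, 46, 82)
 sinker 54 [0.467 0.306 0.021] 0.028 ((466.0252990722656, 309.21466064453125), (17.108585357666016, 51.24885177612305), 25.608301162719727)
 sinker 52 [0.42  0.306 0.022] 0.028 ((420.7940368652344, 308.8593444824219), (42.8148078918457, 18.509180068969727), 65.7287826538086)
 sinker 52 [0.376 0.302 0.021] 0.029 ((378.1605529785156, 306.7668762207031), (48.9076538085
[... 1729 characters left out ...]
65643310547), 82.01348114013672)
chute 1620 [ 0.35097375 -0.52033256 -0.178805  ] [ 0.61224335 -0.2254507   0.05154978]
  y -0.50 n3 x 0.397..0.503 z med -0.174 max -0.170
  y -0.48 n3 x 0.403..0.513 z med -0.173 max -0.169
  y -0.46 n4 x 0.352..0.520 z med -0.146 max -0.115
  y -0.44 n5 x 0.351..0.521 z med -0.139 max -0.119
  y -0.42 n32 x 0.352..0.557 z med -0.085 max -0.063
  y -0.40 n78 x 0.356..0.559 z med -0.080 max -0.048
  y -0.38 n143 x 0.374..0.559 z med -0.079 max -0.030
  y -0.36 n168 x 0.374..0.558 z med -0.060 max -0.006
  y -0.34 n192 x 0.376..0.561 z med -0.049 max 0.011
  y -0.32 n184 x 0.373..0.560 z med -0.024 max 0.031
  y -0.30 n206 x 0.374..0.559 z med -0.006 max 0.050
```

```bash
python3 -m jog '[[1,-0.916,-0.982,0,0],[1,-0.916,-0.982,0,0],[1,-0.916,-0.982,0,0],[1,-0.916,-0.982,0,0],[1,-0.916,-0.982,0,0],[1,-0.916,-0.982,0,0],[1,-0.916,-0.982,0,0],[1,-0.916,-0.982,0,0],[1,-0.916,-0.982,0,0],[1,-0.916,-0.982,0,0],[1,-0.916,-0.982,0,0],[1,-0.916,-0.982,0,0]]'
python3 - <<'E'
from h import *
for n in ["top","scene"]:
    c=dict(np.load(n+"0.npz")); P=cloud(c); H=hsv(c); ok=c["range_z"]>0; X,Y,Z=P[...,0],P[...,1],P[...,2]
    m=ok&(X>.36)&(X<.62)&(Y>-.17)&(Y<.09)&(H[...,0]>8)&(H[...,0]<28)&(H[...,1]>60)&(Z<.03)&(H[...,2]>90)
    m=cv2.morphologyEx(m.astype(np.uint8),cv2.MORPH_OPEN,np.ones((3,3)))
    n_,L,S,_=cv2.connectedComponentsWithStats(m); i=1+np.argmax(S[1:,4]); q=P[L==i]
    print(n,"mat",len(q),np.median(q[:,2]),cv2.minAreaRect(q[:,:2].astype(np.float32)*1000))
    f=ok&(X>.41)&(X<.53)&(Y<-.2)&(Y>-.36)&(Z<-.01)&(H[...,1]<45)&(H[...,2]>100)
    q=P[f]; k=np.polyfit(q[:,1],q[:,2],1); r=abs(np.polyval(k,q[:,1])-q[:,2]); q=q[r<np.percentile(r,70)]; k=np.polyfit(q[:,1],q[:,2],1); print(" chute fit",k,"lip y",-k[1]/k[0],len(q))
    # slate edge: last y with z near 0 for various x
    for x in (.40,.468,.54):
        s=ok&(abs(X-x)<.01)&(Y<-.1)&(Y>-.35)&(abs(Z)<.006); print("  edge",x,np.sort(Y[s])[:4].round(3))
    w=ok&(X>.37)&(X<.57)&(Z>.022)&(Z<.035)&(H[...,1]<45)&(H[...,2]>120)
    for lo,hi in((.24,.28),(.37,.42)):
        q=P[w&(Y>lo)&(Y<hi)]; k=np.polyfit(q[:,0],q[:,1],1); print(" wall",len(q),k,"at .453:",np.polyval(k,.453), "yaw",np.degrees(k[0]))
    t=ok&(X>.30)&(X<.36)&(Y>.27)&(Y<.38)&(Z>.033)&(Z<.045)&(H[...,1]<45)&(H[...,2]>120); q=P[t]; k=np.polyfit(q[:,1],q[:,0],1); print(" front top",len(q),np.polyval(k,.325),-np.degrees(k[0]))
E
```

```text
time_s: 1.1
tool_pos: [0.3671, 0.2906, 0.2392]
tool_rot: [-180.0, -0.0, 156.5]
force: [1.6, 0.2, -0.4]
grip_width: 0.087
grasp_force: 0.0
top mat 1039 0.0020921384542640364 ((491.90667724609375, -28.998817443847656), (150.7997283935547, 201.63795471191406), 81.50434875488281)
 chute fit [1.00196871 0.24739204] lip y -0.2469059558919391 525
  edge 0.4 [-0.254 -0.254 -0.252 -0.251]
  edge 0.468 [-0.258 -0.252 -0.251 -0.251]
  edge 0.54 [-0.254 -0.253 -0.251 -0.251]
 wall 69 [-0.02239631  0.2701775 ] at .453: 0.2600319713874677 yaw -1.2832142031949898
 wall 74 [-0.02222775  0.398992  ] at .453: 0.38892283074133466 yaw -1.273556432006232
 front top 59 0.33309208249130395 -1.4382703113731443
scene mat 1240 0.004042103310610279 ((489.9737243652344, -28.520462036132812), (159.983154296875, 209.06594848632812), 80.08238220214844)
 chute fit [1.00747952 0.25109767] lip y -0.24923352510489352 27
  edge 0.4 [-0.252 -0.252 -0.249 -0.247]
  edge 0.468 [-0.247 -0.246 -0.246 -0.244]
  edge 0.54 [-0.248 -0.247 -0.246 -0.246]
 wall 133 [-0.02091751  0.27085892] at .453: 0.26138328700616487 yaw -1.1984852533544634
 wall 131 [-0.02047656  0.3994915 ] at .453: 0.3902156145229624 yaw -1.1732205977326566
 front top 132 0.33277710717420717 -0.6916419513840794
```

```bash
python3 -m jog '[[1,-0.916,-0.982,0,0],[1,-0.916,-0.982,0,0],[1,-0.916,-0.982,0,0],[1,-0.916,-0.982,0,0],[1,-0.916,-0.982,0,0],[1,-0.916,-0.982,0,0],[1,-0.916,-0.982,0,0],[1,-0.916,-0.982,0,0],[1,-0.916,-0.982,0,0],[1,-0.916,-0.982,0,0],[1,-0.916,-0.982,0,0],[1,-0.916,-0.982,0,0]]'
python3 -m jog '[[1,0,0,0,0.158],[1,0,0,0,0.158],[1,0,0,0,0.158],[1,0,0,0,0.158],[1,0,0,0,0.158],[1,0,0,0,0.158],[1,0,0,0,0.158],[1,0,0,0,0.158],[1,0,0,0,0.158],[1,0,0,0,0.158],[1,0,0,0,0.158],[1,0,0,0,0.158]]'
python3 -m jog '[[1,0,0,0,0.158],[1,0,0,0,0.158],[1,0,0,0,0.158],[1,0,0,0,0.158],[1,0,0,0,0.158],[1,0,0,0,0.158],[1,0,0,0,0.158],[1,0,0,0,0.158],[1,0,0,0,0.158],[1,0,0,0,0.158],[1,0,0,0,0.158],[1,0,0,0,0.158]]'
cat > wl.py <<'E'
from cell import env, read_camera
from h import *
from scipy.spatial.transform import Rotation as R
def wrist():
    o=env.get_obs(); c=read_camera("wrist"); T=np.eye(4); T[:3,:3]=R.from_euler("xyz",o["tool_rot"],degrees=True).as_matrix(); T[:3,3]=o["tool_pos"]
    return o,c,cloud(c,T@c["T_tool_cam"])
E
python3 - <<'E'
from wl import *
o,c,P=wrist(); H=hsv(c); print(o["tool_pos"],o["tool_rot"],o["qpos"])
Z=P[...,2]; h=(c["range_z"]>0)&(H[...,0]<20)&(H[...,1]>120)&(Z>.1)&(Z<.125)&(abs(P[...,1])<.15)
n_,L,S,_=cv2.connectedComponentsWithStats(h.astype(np.uint8)); i=1+np.argmax(S[1:,4]); q=P[L==i]; print(len(q),np.percentile(q[:,2],[5,50,95]),cv2.minAreaRect(q[:,:2].astype(np.float32)*1000),cv2.boundingRect((L==i).astype(np.uint8)))
cv2.imwrite("pics/w1.png",c["color"][:,:,::-1])
E
```

```text
time_s: 2.1
tool_pos: [0.4744, -0.0131, 0.2393]
tool_rot: [180.0, -0.0, 156.5]
force: [0.4, 0.5, 0.4]
grip_width: 0.0873
grasp_force: 0.0
time_s: 3.1
tool_pos: [0.4741, -0.0118, 0.2392]
tool_rot: [-180.0, 0.0, 70.8]
force: [0.0, 0.0, -1.3]
grip_width: 0.0868
grasp_force: 0.0
time_s: 4.1
tool_pos: [0.4741, -0.0119, 0.2392]
tool_rot: [180.0, 0.0, -14.5]
force: [0.3, -0.2, -0.2]
grip_width: 0.087
grasp_force: 0.0
[ 0.47414405 -0.01185624  0.23918655] [ 1.79990072e+02  3.89860783e-02 -1.45336329e+01] [ -25.52666251   -4.0420525    22.81925193  107.828744      1.61269873
   75.94341702 -107.68489296]
3025 [0.11028686 0.11221895 0.11352386] ((494.58392333984375, -38.161468505859375), (23.88819122314453, 113.64324188232422), 72.65083312988281) (266, 93, 35, 125)
```

View pics/w1.png

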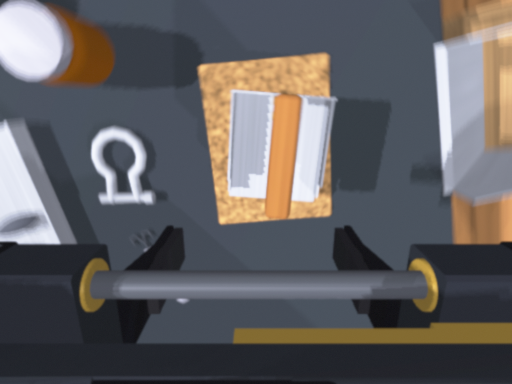

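The wrist view shows the handle bar at (283,155), lying along the image column. It measures 24×114 mm with its top at z=0.112 (given: 0.113), so it agrees with the top camera. I'll grasp 15 mm ahead of scoop_grip.

```bash
python3 -m jog '[[1,0.24,0.95,0,0.062],[1,0,0,1,0],[1,0,0,1,0],[1,0,0,1,0],[1,0,0,1,0],[1,0,0,1,0],[1,0,0,1,0],[1,0,0,1,0],[1,0,0,0.1,0],[1,0,0,0,0],[1,0,0,0,0]]'
python3 -m jog '[[0,0,0,0,0],[0,0,0,0,0],[0,0,0,0,0],[0,0,0,0,0],[0,0,0,0,0],[0,0,0,0,0]]' 60
```

```text
time_s: 5.07
tool_pos: [0.475, -0.0319, 0.0983]
tool_rot: [-180.0, -0.1, -16.9]
force: [1.0, -0.2, -0.5]
grip_width: 0.0867
grasp_force: 0.0
time_s: 5.57
tool_pos: [0.4746, -0.0313, 0.0978]
tool_rot: [-180.0, -0.0, -17.0]
force: [0.1, -0.3, 1.4]
grip_width: 0.0548
grasp_force: 0.0
```

```bash
python3 -m jog '[[0,0,0,0,0],[0,0,0,0,0],[0,0,0,0,0],[0,0,0,0,0],[0,0,0,0,0],[0,0,0,0,0],[0,0,0,-0.5,0],[0,0,0,-0.5,0],[0,0,0,0,0],[0,0,0,0,0]]'
python3 -m jog '[[0,0,0,-1,0],[0,0,0,-1,0],[0,0,0,-1,0],[0,0,0,-1,0],[0,0,0,-1,0],[0,0,0,-0.5,0],[0,0,0,0,0],[0,0,0,0,0]]'
python3 - <<'E'
from wl import *
print(env.get_obs()); 
for n in ["scene"]:
    c=read_camera(n); cv2.imwrite("pics/s2.png",cv2.resize(c["color"][100:260,160:400,::-1],None,fx=3,fy=3))
E
```

```text
time_s: 6.4
tool_pos: [0.4753, -0.0313, 0.1186]
tool_rot: [-179.9, -0.1, -17.0]
force: [-1.0, 0.1, -1.0]
grip_width: 0.0231
grasp_force: 59.8
time_s: 7.07
tool_pos: [0.4744, -0.0313, 0.2272]
tool_rot: [-180.0, 0.0, -17.0]
force: [-0.3, 0.1, -2.1]
grip_width: 0.0234
grasp_force: 59.8
{'time_s': 7.0667, 'qpos': array([ -24.46317673,   -3.57164401,   24.23889832,  108.77882157,
          1.50780698,   74.4804316 , -107.63016947]), 'joint_velocities': array([-0.02761831,  0.88607356, -0.01938285,  1.8630123 , -0.02910861,
        0.03257909,  0.00654039]), 'effort': array([ 4.40965674e-02, -2.60785943e+01, -8.35263357e-01, -3.28790653e+01,
        3.03612370e-02, -1.55872540e-01, -6.39164646e-03]), 'tool_pos': array([ 0.47437257, -0.03132876,  0.22717149]), 'tool_rot': array([-1.79986877e+02,  5.65407368e-04, -1.69607759e+01]), 'force': array([-0.3057832 ,  0.05565217, -2.12847698]), 'wrist_torque': array([ 0.0367403 ,  0.24480528, -0.02303347]), 'grasp_force': 59.841733798384666, 'grip_width': 0.023390548751474352}
```

View pics/s2.png

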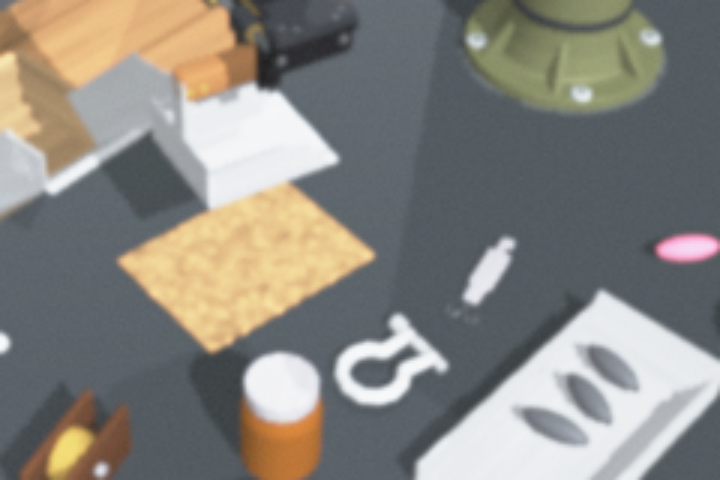

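The crop shows the scoop held above the mat at about (245,145), roughly level. The tray and its sinkers are untouched. Next I move above the tray's back end.

```bash
python3 -m jog '[[0,0,0,0,-0.116],[0,0,0,0,-0.116],[0,0,0,0,-0.116],[0,0.22,-0.99,0,0],[0,0.22,-0.99,0,0],[0,0.22,-0.99,0,0],[0,0.22,-0.99,0,0],[0,0.22,-0.99,0,0],[0,0.22,-0.99,0,0],[0,0.22,-0.99,0,0],[0,0.22,-0.99,0,0],[0,0.22,-0.99,0,0]]'
python3 -m jog '[[0,0.22,-0.99,0,0],[0,0.22,-0.99,0,0],[0,0.22,-0.99,0,0],[0,0.22,-0.99,0,0],[0,0.22,-0.99,0,0],[0,0.22,-0.99,0,0],[0,0.22,-0.99,0,0],[0,0.22,-0.99,0,0],[0,0.22,-0.99,0,0],[0,0,0,0,0],[0,0,0,0,0]]'
cat > meas.py <<'E'
from wl import *
for n in ["top","scene"]:
    c=read_camera(n); P=cloud(c); H=hsv(c); ok=c["range_z"]>0; X,Y,Z=P[...,0],P[...,1],P[...,2]
    o=env.get_obs(); t=o["tool_pos"]
    near=ok&(np.hypot(X-t[0],Y-t[1])<.12)
    h=near&(H[...,0]<20)&(H[...,1]>110)&(Z>t[2]-.06)&(Z<t[2]+.06)
    q=P[h]
    if len(q)>30:
        A=np.c_[q[:,:2]-t[:2],np.ones(len(q))]; print(n,"handle",len(q),cv2.minAreaRect(q[:,:2].astype(np.float32)*1000))
    w=near&(H[...,1]<50)&(H[...,2]>130)&(Z<t[2]-.03)&(Z>t[2]-.13); q=P[w]
    print(" bowl",len(q),q.min(0).round(3),q.max(0).round(3),q.mean(0).round(3))
    np.savez(n+"L.npz",**c)
print(t,o["tool_rot"],o["force"],o["wrist_torque"],o["time_s"])
E
python3 meas.py
python3 - <<'E'
from wl import *
c=dict(np.load("sceneL.npz")); cv2.imwrite("pics/s3.png",cv2.resize(c["color"][130:310,250:450,::-1],None,fx=3,fy=3))
E
```

```text
time_s: 8.12
tool_pos: [0.5173, 0.1465, 0.2254]
tool_rot: [179.9, 0.2, -1.3]
force: [1.0, 0.3, -1.6]
grip_width: 0.0234
grasp_force: 59.8
time_s: 9.03
tool_pos: [0.5605, 0.3241, 0.2248]
tool_rot: [179.9, 0.2, -1.2]
force: [0.2, -0.3, -2.3]
grip_width: 0.0233
grasp_force: 59.8
 bowl 92 [0.54  0.269 0.126] [0.639 0.311 0.17 ] [0.597 0.292 0.138]
scene handle 366 ((597.7704467773438, 326.3742370605469), (85.12618255615234, 26.679603576660156), 3.0802574157714844)
 bowl 2099 [0.507 0.265 0.129] [0.643 0.381 0.196] [0.59  0.328 0.148]
[0.56145647 0.32171691 0.2259195 ] [ 1.79860921e+02  1.10405963e-01 -1.35835662e+00] [-0.29388731 -1.56606949 -1.93584463] [-0.04756425  0.24925421  0.07376583] 9.1333
```

View pics/s3.png

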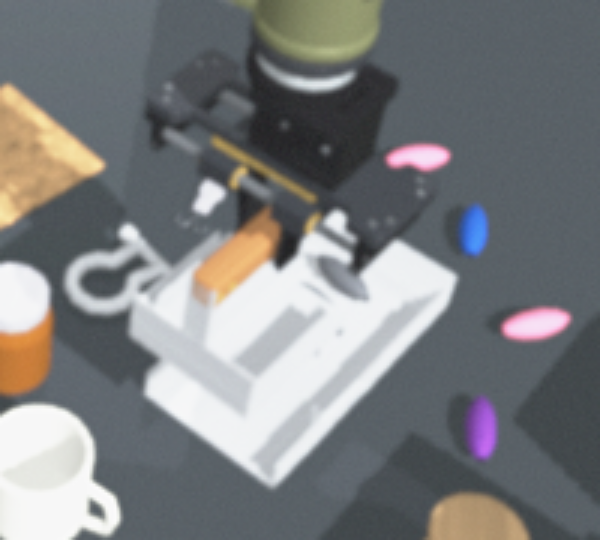

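The crop shows the scoop level over the tray's back end, its bowl between the tray walls, with its mouth toward the sinkers. Now lowering it.

```bash
python3 -m jog '[[0,0,0.03,1,0],[0,0,0,1,0],[0,0,0,1,0],[0,0,0,1,0],[0,0,0,0.8,0],[0,0,0,0.6,0],[0,0,0,0.4,0],[0,0,0,0.2,0],[0,0,0,0.2,0],[0,0,0,0,0]]'
python3 -m jog '[[0,0,0,0.2,0],[0,0,0,0.1,0],[0,0,0,0,0]]'
python3 meas.py
```

```text
time_s: 9.97
tool_pos: [0.5619, 0.3224, 0.1036]
tool_rot: [-180.0, -0.0, -1.3]
force: [-0.3, -0.5, -2.2]
grip_width: 0.0232
grasp_force: 59.8
time_s: 10.22
tool_pos: [0.5617, 0.3226, 0.0975]
tool_rot: [-180.0, -0.0, -1.3]
force: [-0.4, 0.1, -2.3]
grip_width: 0.0233
grasp_force: 59.8
 bowl 152 [ 0.513  0.256 -0.008] [0.662 0.309 0.049] [0.576 0.278 0.012]
scene handle 287 ((599.2324829101562, 324.1872253417969), (23.276519775390625, 79.71754455566406), 89.0870590209961)
 bowl 2600 [ 0.454  0.241 -0.003] [0.669 0.394 0.068] [0.571 0.333 0.017]
[0.5618732  0.32262869 0.09783294] [-1.79985277e+02 -2.18889489e-02 -1.30056624e+00] [ 0.7601583   0.01343583 -2.0656945 ] [0.02056558 0.17461418 0.03749548] 10.3167
```

```bash
python3 -m jog '[[0,0,0,0.07,0],[0,0,0,0.05,0],[0,0,0,0,0]]'
python3 -m jog '[[0,0,0,0.05,0],[0,0,0,0.05,0],[0,0,0,0,0]]'
```

```text
time_s: 10.57
tool_pos: [0.5622, 0.3228, 0.0966]
tool_rot: [-179.9, -0.1, -1.3]
force: [-0.8, -0.3, 4.6]
grip_width: 0.0232
grasp_force: 59.8
time_s: 10.82
tool_pos: [0.5623, 0.3228, 0.0966]
tool_rot: [-179.9, -0.1, -1.3]
force: [-4.3, -3.0, 14.5]
grip_width: 0.0238
grasp_force: 59.8
```

```bash
python3 -m jog '[[0,-0.1,0,-0.03,0],[0,-0.25,0,0,0],[0,-0.25,0,0,0],[0,-0.25,0,0,0],[0,-0.25,0,0,0],[0,-0.25,0,0,0],[0,-0.25,0,0,0],[0,-0.25,0,0,0]]'
python3 -m jog '[[0,-0.25,0,0,0],[0,-0.25,0,0,0],[0,-0.25,0,0,0],[0,-0.25,0,0,0],[0,-0.25,0,0,0],[0,-0.25,0,0,0],[0,-0.25,0,0,0],[0,-0.25,0,0,0]]'
python3 meas.py
python3 - <<'E'
from wl import *
c=dict(np.load("sceneL.npz")); d=dict(np.load("topL.npz"));a=cv2.resize(c["color"][150:290,270:440,::-1],None,fx=3,fy=3); b=cv2.resize(d["color"][150:260,125:215,::-1],None,fx=3,fy=3)
o=np.zeros((420,790,3),np.uint8); o[:,:510]=a; o[:330,515:785]=b; cv2.imwrite("pics/s4.png",o)
E
```

```text
time_s: 11.48
tool_pos: [0.5278, 0.3243, 0.0967]
tool_rot: [-179.8, -0.4, -1.3]
force: [3.1, 0.5, 4.7]
grip_width: 0.0235
grasp_force: 59.9
time_s: 12.15
tool_pos: [0.4881, 0.3253, 0.0967]
tool_rot: [-179.8, -0.4, -1.3]
force: [4.6, 0.0, 6.7]
grip_width: 0.0236
grasp_force: 59.9
top handle 35 ((554.7860717773438, 321.2789001464844), (18.80035972595215, 18.406824111938477), 88.9690933227539)
 bowl 206 [ 0.387  0.256 -0.004] [0.601 0.391 0.061] [0.54  0.289 0.014]
scene handle 270 ((522.7943115234375, 328.58465576171875), (84.75568389892578, 23.20018196105957), 2.2055740356445312)
 bowl 3156 [ 0.371  0.242 -0.005] [0.596 0.395 0.066] [0.511 0.333 0.015]
[0.48690468 0.32552601 0.09656804] [-179.79577464   -0.31695185   -1.27801484] [ 0.88592629 -0.06975923  6.84691274] [-0.29126657  0.15846215  0.13717104] 12.25
```

View pics/s4.png

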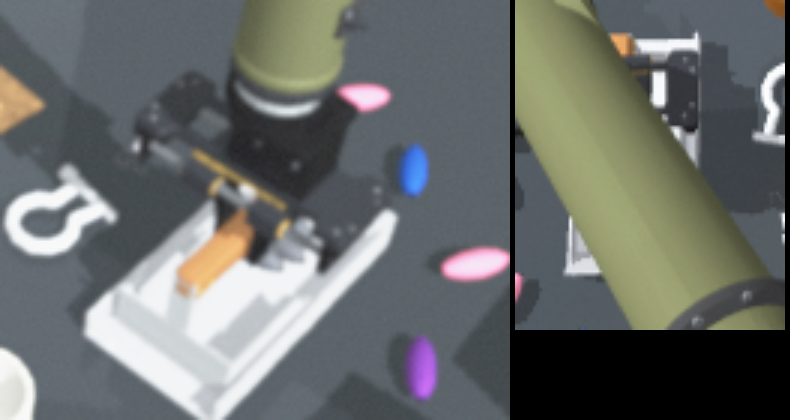

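The crop shows the scoop partway along the tray with the sinkers ahead of its mouth, near (285,245). Contact forces are moderate, so I continue.

```bash
python3 -m jog '[[0,-0.25,0,0,0],[0,-0.25,0,0,0],[0,-0.25,0,0,0],[0,-0.25,0,0,0],[0,-0.25,0,0,0],[0,-0.25,0,0,0],[0,-0.25,0,0,0],[0,-0.25,0,0,0]]'
python3 -m jog '[[0,-0.25,0,0,0],[0,-0.25,0,0,0],[0,-0.25,0,0,0],[0,-0.25,0,0,0],[0,0,0,0,0]]'
python3 - <<'E'
from wl import *
o,c,P=wrist(); cv2.imwrite("pics/w5.png",c["color"][:,:,::-1]); print(o["tool_pos"],o["force"])
E
```

```text
time_s: 12.92
tool_pos: [0.448, 0.3264, 0.0966]
tool_rot: [-179.8, -0.4, -1.3]
force: [3.9, 0.0, 6.5]
grip_width: 0.0236
grasp_force: 59.9
time_s: 13.33
tool_pos: [0.4273, 0.3271, 0.0965]
tool_rot: [-179.8, -0.4, -1.3]
force: [3.1, 0.2, 6.7]
grip_width: 0.0238
grasp_force: 59.9
[0.4272753  0.32712509 0.09652507] [3.05906089 0.15094953 6.7449376 ]
```

View pics/w5.png

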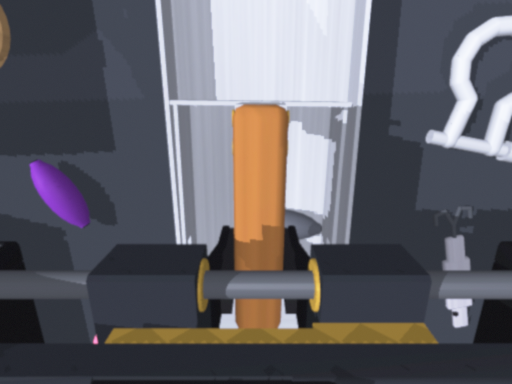

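The wrist view shows one sinker already inside the bowl at (300,222), right of the handle. About 20 mm remain to the foot of the front wall.

```bash
python3 -m jog '[[0,-0.25,0,0,0],[0,-0.25,0,0,0],[0,-0.25,0,0,0],[0,-0.1,0,0,0],[0,0,0,0,0]]'
python3 -m jog '[[0,-0.15,0,0,0],[0,-0.1,0,0,0],[0,0,0,0,0]]'
cat > look.py <<'E'
from wl import *
import sys
o,c,P=wrist(); H=hsv(c); t=o["tool_pos"]; Z=P[...,2]
print(t,o["tool_rot"],o["force"],o["wrist_torque"],o["time_s"])
s=(c["range_z"]>0)&(H[...,2]<150)&(H[...,2]>50)&(H[...,1]<70)&(Z<t[2]-.05)&(Z>t[2]-.13)&(abs(P[...,1]-t[1])<.06)&(abs(P[...,0]-t[0])<.12)
n_,L,S,_=cv2.connectedComponentsWithStats(s.astype(np.uint8))
for i in range(1,n_):
    if S[i,4]>60: print(S[i],(P[L==i].mean(0)-t).round(3))
E
python3 look.py; python3 meas.py
```

```text
time_s: 13.8
tool_pos: [0.4109, 0.3275, 0.0966]
tool_rot: [-179.7, -0.4, -1.3]
force: [4.0, 0.1, 6.1]
grip_width: 0.0235
grasp_force: 59.9
time_s: 14.05
tool_pos: [0.4072, 0.3276, 0.0969]
tool_rot: [-179.7, -0.5, -1.3]
force: [6.6, 1.3, 5.6]
grip_width: 0.0232
grasp_force: 59.9
[0.40723801 0.32762041 0.09691882] [-179.70975458   -0.53437122   -1.29993549] [6.56833189 1.31204676 5.58981309] [-0.29006047 -1.09175336  0.13695917] 14.05
[165  37  13  62 496] [ 0.101  0.059 -0.081]
[ 178  105   21  139 1435] [ 0.03   0.052 -0.073]
[323 107  20 137 890] [ 0.029 -0.053 -0.069]
[ 285  189   41   46 1033] [ 0.002 -0.031 -0.073]
[221 308  14  14 109] [-0.115  0.032 -0.097]
[281 309  16  12 115] [-0.116 -0.023 -0.097]
top handle 56 ((470.07928466796875, 324.90234375), (22.917234420776367, 22.37451934814453), 81.75882720947266)
 bowl 392 [ 0.371  0.258 -0.005] [0.527 0.373 0.059] [0.486 0.304 0.009]
scene handle 273 ((440.8740234375, 330.28997802734375), (88.34506225585938, 26.600889205932617), 4.727285861968994)
 bowl 3001 [ 0.288  0.243 -0.004] [0.527 0.397 0.066] [0.436 0.334 0.018]
[0.4073307  0.32762973 0.09688575] [-179.70817486   -0.52349596   -1.30887263] [6.21834283 0.02920051 6.33340437] [-0.24868627 -0.97750052  0.2461486 ] 14.2
```

The scoop has reached the foot of the wall. The rearmost sinker sits at scoop x≈−12, so the three are packed toward the mouth. Only a passive back-tilt can hold them, so I'll re-grip nearer the front of the handle. The loaded centre of mass will then hang behind the jaws.

```bash
python3 -m jog '[[0.6,0,0,0,0],[0.6,0,0,0,0],[0.6,0,0,0,0],[0.6,0,0,0,0],[0.6,0,0,0,0],[0.6,-0.4,0,0,0],[0.6,-0.45,0,0,0],[0.6,-0.4,0,0,0],[0.6,0,0,0,0]]'
python3 -m jog '[[0,0,0,0,0],[0,0,0,0,0],[0,0,0,0,0],[0,0,0,0,0],[0,0,0,0,0],[0,0,0,0,0],[0,0,0,0,0],[0,0,0,0,0]]' 15
cat > tilt.py <<'E'
from wl import *
o=env.get_obs(); t=o["tool_pos"]; psi=np.radians(o["tool_rot"][2])
c=read_camera("scene"); P=cloud(c)-t; H=hsv(c)
e=np.array([np.cos(psi),np.sin(psi)]); a=P[...,:2]@e; b=P[...,:2]@np.array([-e[1],e[0]])
h=(c["range_z"]>0)&(abs(b)<.022)&(a<.13)&(a>-.08)&(H[...,0]<20)&(H[...,1]>110)&(abs(P[...,2])<.08)
A,Zz=a[h],P[...,2][h]; xs=np.arange(.015,A.max()-.004,.006); m=[np.percentile(Zz[abs(A-x)<.004],92) if (abs(A-x)<.004).sum()>3 else np.nan for x in xs]; m=np.array(m); g=~np.isnan(m)
k=np.polyfit(xs[g],m[g],1); print("tilt back deg",-np.degrees(np.arctan(k[0])).round(1),"z at 0",k[1].round(4),"a max",A.max().round(3),len(A))
w=(c["range_z"]>0)&(abs(b)<.06)&(H[...,1]<50)&(H[...,2]>60)&(H[...,2]<150)&(a<.12)&(a>-.1)&(P[...,2]<-.045)&(P[...,2]>-.13)
n_,L,S,_=cv2.connectedComponentsWithStats(w.astype(np.uint8))
for i in range(1,n_):
    if S[i,4]>15: k=L==i; print(" dark",S[i],a[k].mean().round(3),b[k].mean().round(3),P[...,2][k].mean().round(3))
print(t,o["force"],o["wrist_torque"],o["grip_width"],o["grasp_force"],o["time_s"]); np.savez("sceneL.npz",**c)
E
python3 tilt.py
```

```text
time_s: 14.95
tool_pos: [0.3752, 0.327, 0.0935]
tool_rot: [180.0, 0.1, -1.2]
force: [-0.3, 0.1, -0.8]
grip_width: 0.052
grasp_force: 0.0
time_s: 15.62
tool_pos: [0.378, 0.3272, 0.0938]
tool_rot: [-180.0, -0.0, -1.3]
force: [-0.2, 2.5, -0.6]
grip_width: 0.0241
grasp_force: 15.0
tilt back deg 0.4 z at 0 0.0211 a max 0.11 362
 dark [384 206  23  19  91] -0.093 0.027 -0.093
 dark [362 225   7   5  16] 0.018 -0.001 -0.073
[0.37802905 0.32715717 0.09382866] [-0.15581837  2.54541929 -0.61887647] [ 0.3771624   0.02162172 -0.01431497] 0.024082622536031852 14.989095458295196 15.6167
```

```bash
python3 -m jog '[[0,0,0,-0.15,0],[0,0,0,-0.2,0],[0,0,0,-0.2,0],[0,0,0,-0.2,0],[0,0,0,-0.2,0],[0,0,0,0,0],[0,0,0,0,0]]'
python3 tilt.py
```

```text
time_s: 16.25
tool_pos: [0.3779, 0.3268, 0.113]
tool_rot: [-180.0, -0.0, -1.3]
force: [-0.8, 0.6, -7.2]
grip_width: 0.024
grasp_force: 15.0
tilt back deg 2.7 z at 0 0.0198 a max 0.108 381
 dark [382 207  25  18  99] -0.093 0.025 -0.112
 dark [363 220   9   6  22] 0.019 0.001 -0.075
[0.37785624 0.32680427 0.11304176] [-0.81026187  0.63156891 -7.16541316] [ 0.04059292  0.34935053 -0.07586942] 0.024041083591163356 15.001902321819216 16.25
```

Carried force is 7.2 N, close to the 7.5 N of the scoop plus three sinkers. I'll ease the grip so it tilts back further.

```bash
python3 -m jog '[[0,0,0,0,0],[0,0,0,0,0],[0,0,0,-0.1,0],[0,0,0,0,0]]' 11; python3 tilt.py
python3 -m jog '[[0,0,0,0,0],[0,0,0,0,0],[0,0,0,-0.1,0],[0,0,0,0,0]]' 9; python3 tilt.py
```

```text
time_s: 16.63
tool_pos: [0.3782, 0.3268, 0.1153]
tool_rot: [-180.0, -0.1, -1.3]
force: [6.0, -1.8, -5.1]
grip_width: 0.0239
grasp_force: 11.0
tilt back deg 12.1 z at 0 0.0204 a max 0.109 400
 dark [382 206  25  17  95] -0.093 0.024 -0.114
 dark [342 221   5  11  34] 0.064 -0.037 -0.083
[0.37822999 0.32682254 0.11525159] [ 6.03059079 -1.845037   -5.13270478] [-0.29109653 -0.5168011   0.0175762 ] 0.023898442726922795 11.006815190194175 16.6333
time_s: 17.02
tool_pos: [0.378, 0.3269, 0.1172]
tool_rot: [-180.0, -0.0, -1.3]
force: [0.3, -0.7, -4.1]
grip_width: 0.024
grasp_force: 9.0
tilt back deg 12.9 z at 0 0.0201 a max 0.109 392
 dark [381 206  25  18  98] -0.093 0.025 -0.116
 dark [343 220   5  11  31] 0.061 -0.038 -0.085
 dark [358 229   4   6  16] 0.051 0.002 -0.086
[0.37803978 0.32689357 0.11723409] [ 0.2726822  -0.74485761 -4.09513734] [-0.16686434  0.22018937 -0.02111879] 0.024033448514755335 9.001027895137668 17.0167
```

It is now tilted back 13° and the sinkers have rolled to the rear. I lock the grip and lift.

```bash
python3 -m jog '[[0,0,0,0,0],[0,0,0,0,0],[0,0,0,0,0],[0,0,0,-0.2,0],[0,0,0,-0.4,0],[0,0,0,-0.6,0],[0,0,0,-0.6,0],[0,0,0,-0.6,0],[0,0,0,-0.6,0],[0,0,0,-0.6,0],[0,0,0,-0.3,0],[0,0,0,0,0]]' 60
python3 tilt.py
python3 - <<'E'
from wl import *
c=dict(np.load("sceneL.npz")); cv2.imwrite("pics/s6.png",cv2.resize(c["color"][100:280,270:450,::-1],None,fx=3,fy=3))
E
```

```text
time_s: 18.07
tool_pos: [0.3787, 0.3276, 0.1968]
tool_rot: [-179.8, -0.1, -1.3]
force: [0.7, -0.1, -7.3]
grip_width: 0.0233
grasp_force: 60.0
tilt back deg 14.1 z at 0 0.0209 a max 0.108 439
 dark [348 200   5  11  35] 0.06 -0.037 -0.086
 dark [364 208   6   6  20] 0.048 0.003 -0.087
[0.37869318 0.32756237 0.19684487] [ 0.73204097 -0.11273923 -7.32094433] [0.05999096 0.44027797 0.0283153 ] 0.02330461697129145 60.002474955626646 18.0667
```

View pics/s6.png

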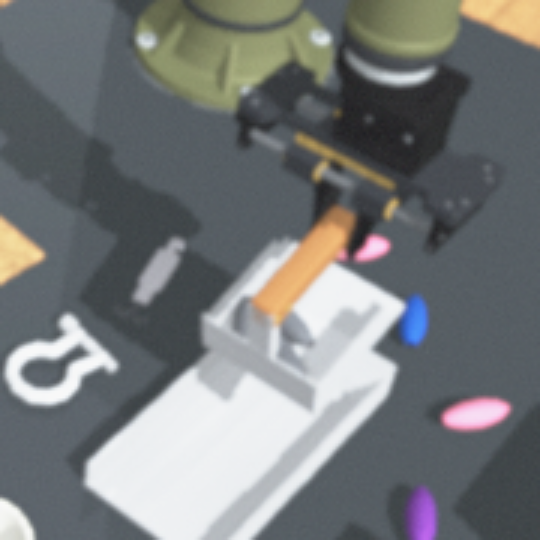

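The crop shows all three sinkers at the back of the tilted bowl, near (270,330), and an empty tray. Next I carry it high and smoothly to above the chute and turn there.

```bash
python3 -m jog '[[0,0.1,0,-0.2,0],[0,0.2,0,-0.3,0],[0,0.3,0,-0.3,0],[0,0.4,0,-0.3,0],[0,0.5,0,-0.3,0],[0,0.6,0,-0.3,0],[0,0.6,0.1,-0.3,0],[0,0.6,0.2,-0.3,0],[0,0.5,0.3,-0.2,0],[0,0.3,0.4,0,0],[0,0.2,0.5,0,0],[0,0.1,0.6,0,0]]'
python3 -m jog '[[0,0,0.8,0,0],[0,0,0.8,0,0],[0,0,0.8,0,0],[0,0,0.8,0,0],[0,0,0.8,0,0],[0,0,0.8,0,0],[0,0,0.8,0,0],[0,0,0.8,0,0],[0,0,0.8,0,0],[0,0,0.8,0,0],[0,0,0.8,0,0],[0,0,0.8,0,0]]'
python3 -m jog '[[0,0,0.8,0,0],[0,0,0.8,0,0],[0,0,0.8,0,0],[0,0,0.8,0,0],[0,0,0.8,0,0],[0,0,0.8,0,0],[0,0,0.8,0,0],[0,0,0.8,0,0],[0,0,0.8,0,0],[0,0,0.8,0,0],[0,0,0.8,0,0],[0,0,0.8,0,0]]'
```

```text
time_s: 19.12
tool_pos: [0.465, 0.2815, 0.2442]
tool_rot: [180.0, 0.1, -1.3]
force: [0.3, -0.5, -7.4]
grip_width: 0.0236
grasp_force: 60.0
time_s: 20.12
tool_pos: [0.4601, 0.089, 0.2449]
tool_rot: [-180.0, -0.0, -1.3]
force: [0.4, -0.4, -8.1]
grip_width: 0.0236
grasp_force: 60.0
time_s: 21.12
tool_pos: [0.4553, -0.1029, 0.2449]
tool_rot: [-180.0, -0.0, -1.3]
force: [-0.4, 0.9, -7.3]
grip_width: 0.0238
grasp_force: 60.0
```

```bash
python3 -m jog '[[0,0.08,0.9,0,0],[0,0.08,0.9,0,0],[0,0.08,0.9,0,0],[0,0.08,0.9,0,0],[0,0.08,0.9,0,0],[0,0.08,0.9,0,0],[0,0.08,0.9,0,0],[0,0.08,0.9,0,0],[0,0.08,0.9,0,0],[0,0.08,0.9,0,0],[0,0.08,0.7,0,0],[0,0,0.5,0,0]]'
python3 -m jog '[[0,0,0.2,0,-0.05],[0,0,0,0,-0.1],[0,0,0,0,-0.15],[0,0,0,0,-0.15],[0,0,0,0,-0.15],[0,0,0,0,-0.15],[0,0,0,0,-0.15],[0,0,0,0,-0.15],[0,0,0,0,-0.15],[0,0,0,0,-0.15],[0,0,0,0,-0.15],[0,0,0,0,-0.15]]'
python3 -m jog '[[0,0,0,0,-0.15],[0,0,0,0,-0.13],[0,0,0,0,-0.07],[0,0,0,0,-0.029],[0,0,0,0,0]]'
python3 tilt.py
```

```text
time_s: 22.12
tool_pos: [0.468, -0.3081, 0.245]
tool_rot: [179.9, -0.0, -1.4]
force: [0.1, -0.2, -7.0]
grip_width: 0.0233
grasp_force: 60.0
time_s: 23.12
tool_pos: [0.4683, -0.3104, 0.245]
tool_rot: [180.0, 0.0, 73.3]
force: [-0.1, -0.0, -7.4]
grip_width: 0.0235
grasp_force: 60.0
time_s: 23.53
tool_pos: [0.4685, -0.3103, 0.245]
tool_rot: [180.0, 0.0, 90.0]
force: [-0.7, -0.2, -7.5]
grip_width: 0.0231
grasp_force: 60.0
tilt back deg 14.3 z at 0 0.0201 a max 0.111 362
 dark [182 102  12   9  40] 0.052 -0.0 -0.089
[ 0.46850871 -0.31026722  0.24500903] [-0.70471574 -0.22560093 -7.54917395] [-0.43315546  0.11942874  0.04211891] 0.023054174147995224 60.00122549012303 23.5333
```

The scoop is in place with 7.5 N still carried and a 14° back-tilt. Lowering until its rear rests on the slate at the lip.

```bash
python3 -m jog '[[0,0,0,0.3,0],[0,0,0,0.6,0],[0,0,0,0.7,0],[0,0,0,0.7,0],[0,0,0,0.7,0],[0,0,0,0.7,0],[0,0,0,0.7,0],[0,0,0,0.6,0],[0,0,0,0.4,0],[0,0,0,0.3,0],[0,0,0,0,0]]'
python3 -m jog '[[0,0,0,0.15,0],[0,0,0,0.15,0],[0,0,0,0.15,0],[0,0,0,0.15,0],[0,0,0,0.15,0],[0,0,0,0.15,0],[0,0,0,0,0]]' 20
python3 tilt.py
```

```text
time_s: 24.5
tool_pos: [0.4682, -0.3091, 0.1292]
tool_rot: [-179.9, -0.0, 90.0]
force: [-0.2, -0.2, -6.7]
grip_width: 0.0232
grasp_force: 60.0
time_s: 25.08
tool_pos: [0.471, -0.3123, 0.1152]
tool_rot: [179.7, 0.2, 89.9]
force: [1.3, -3.8, 5.3]
grip_width: 0.024
grasp_force: 20.0
tilt back deg 13.4 z at 0 0.0196 a max 0.11 297
 dark [186 137  10   8  37] 0.053 0.001 -0.089
 dark [185 144  37  23 266] 0.103 -0.002 -0.115
[ 0.47098739 -0.31227158  0.11524253] [ 1.28486937 -3.78975306  5.34971443] [-0.8583405  -0.11152949 -0.00605704] 0.02399349709908689 19.993165101623163 25.0833
```

```bash
python3 -m jog '[[0,0,0,0,0],[0,0,0,0.1,0],[0,0,0,0.1,0],[0,0,0,0.1,0],[0,0,0,0.1,0],[0,0,0,0.1,0],[0,0,0,0,0]]' 12
python3 tilt.py
```

```text
time_s: 25.72
tool_pos: [0.4704, -0.3123, 0.1047]
tool_rot: [179.7, 0.2, 89.9]
force: [0.4, -4.8, 4.6]
grip_width: 0.0237
grasp_force: 12.0
tilt back deg 7.2 z at 0 0.0194 a max 0.11 289
 dark [188 139  10   8  30] 0.062 0.0 -0.081
 dark [185 145  37  22 185] 0.108 -0.003 -0.104
[ 0.4704277  -0.31231668  0.10467445] [ 0.44166136 -4.8287614   4.56866293] [-1.19817635 -0.06464551 -0.0493655 ] 0.023729227871934915 11.995648385491222 25.7167
```

```bash
python3 -m jog '[[0,0,0,0.12,0],[0,0,0,0.12,0],[0,0,0,0.12,0],[0,0,0,0.12,0],[0,0,0,0.12,0],[0,0,0,0.12,0],[0,0,0,0.12,0],[0,0,0,0,0]]'
python3 tilt.py
```

```text
time_s: 26.43
tool_pos: [0.4708, -0.3139, 0.089]
tool_rot: [179.6, 0.4, 89.9]
force: [-1.2, -7.0, 10.9]
grip_width: 0.0235
grasp_force: 12.0
tilt back deg -3.4 z at 0 0.0197 a max 0.106 261
 dark [195 141   4   6  16] 0.069 0.005 -0.066
 dark [185 147  36  20  99] 0.111 -0.012 -0.089
[ 0.47084831 -0.31387343  0.08899295] [-1.2251221  -6.95556897 10.91183273] [-1.57729087  0.24482441 -0.01893754] 0.02352982988255981 12.004057090671267 26.4333
```

```bash
python3 -m jog '[[0,0,0,0.1,0],[0,0,0,0.1,0],[0,0,0,0.1,0],[0,0,0,0.1,0],[0,0,0,0.1,0],[0,0,0,0,0]]' 10
python3 tilt.py
python3 -m jog '[[0,0,0,0.1,0],[0,0,0,0.1,0],[0,0,0,0.1,0],[0,0,0,0,0]]'
python3 tilt.py
```

```text
time_s: 26.98
tool_pos: [0.471, -0.3147, 0.0792]
tool_rot: [179.6, 0.5, 89.9]
force: [-0.3, -9.2, 9.2]
grip_width: 0.024
grasp_force: 10.0
tilt back deg -5.3 z at 0 0.0281 a max 0.096 225
 dark [189 136   9   9  52] 0.045 0.013 -0.064
 dark [185 147  36  20 108] 0.111 -0.011 -0.08
[ 0.47100057 -0.31471095  0.07921251] [-0.29106674 -9.20773546  9.23922958] [-1.87810535  0.22577999  0.06544341] 0.024036111721679503 10.00432230066508 26.9833
time_s: 27.37
tool_pos: [0.4711, -0.3144, 0.0732]
tool_rot: [179.6, 0.4, 89.9]
force: [-0.1, -7.9, 10.1]
grip_width: 0.0243
grasp_force: 10.0
tilt back deg -10.9 z at 0 0.0285 a max 0.094 205
 dark [187 135  11  10  70] 0.045 0.012 -0.055
 dark [184 147  37  20 116] 0.11 -0.01 -0.073
[ 0.4711254  -0.31443057  0.07315885] [-0.07119251 -7.86583729 10.1045205 ] [-1.79124884  0.16121237  0.09619279] 0.024317656884544184 10.005874583730474 27.3667
```

```bash
cat > binc.py <<'E'
from wl import *
for n in ["top","scene"]:
    c=read_camera(n); P=cloud(c); H=hsv(c); X,Y,Z=P[...,0],P[...,1],P[...,2]
    w=(c["range_z"]>0)&(X>.34)&(X<.6)&(Y<-.2)&(Y>-.62)&(H[...,1]<60)&(H[...,2]<150)&(H[...,2]>50)&(Z>-.25)&(Z<.06)
    n_,L,S,_=cv2.connectedComponentsWithStats(w.astype(np.uint8))
    for i in range(1,n_):
        if S[i,4]>15: print(n,S[i],P[L==i].mean(0).round(3), "med V",np.median(H[...,2][L==i]))
    np.savez(n+"L.npz",**c)
o=env.get_obs(); print(o["tool_pos"],o["force"],o["grip_width"],o["time_s"])
E
python3 binc.py
```

```text
top [322 155  15  21 228] [ 0.571 -0.221 -0.002] med V 101.0
top [339 192  15   9  81] [ 0.454 -0.263  0.018] med V 125.0
top [327 208  11  18 137] [ 0.395 -0.216 -0.002] med V 111.0
scene [198 131  37  30 174] [ 0.386 -0.216  0.   ] med V 112.0
scene [187 134  11  11  72] [ 0.458 -0.271  0.018] med V 123.5
scene [163 160  34  18 254] [ 0.562 -0.222 -0.001] med V 97.0
[ 0.47108608 -0.31437514  0.07318902] [ 0.33457766 -8.00048019  8.91902631] 0.02387360633910746 27.5167
```

```bash
python3 -m jog '[[0,0,0,0.1,0],[0,0,0,0.1,0],[0,0,0,0.1,0],[0,0,0,0.1,0],[0,0,0,0,0]]' 12
python3 tilt.py; python3 binc.py
python3 - <<'E'
from wl import *
c=dict(np.load("sceneL.npz")); d=dict(np.load("topL.npz"));a=cv2.resize(c["color"][95:205,100:250,::-1],None,fx=3,fy=3); b=cv2.resize(d["color"][145:245,310:425,::-1],None,fx=3,fy=3)
o=np.zeros((330,800,3),np.uint8); o[:,:450]=a; o[:300,452:797]=b; cv2.imwrite("pics/s7.png",o)
E
```

```text
time_s: 27.93
tool_pos: [0.4712, -0.3157, 0.0657]
tool_rot: [179.6, 0.5, 89.9]
force: [-1.2, -10.2, 11.4]
grip_width: 0.024
grasp_force: 12.0
tilt back deg -14.9 z at 0 0.0317 a max 0.089 181
 dark [187 135  10  10  52] 0.04 0.012 -0.052
 dark [184 146  37  20 132] 0.11 -0.009 -0.066
[ 0.47120666 -0.31571427  0.06572254] [ -1.23946322 -10.18478211  11.37426605] [-2.11989468  0.25780928  0.06061161] 0.024014153663727184 12.00680701454985 27.9333
top [322 155  15  26 231] [ 0.569 -0.221 -0.002] med V 101.0
top [339 192  14   9  71] [ 0.454 -0.262  0.018] med V 125.0
top [406 204   7  14  43] [ 0.418 -0.533 -0.156] med V 116.0
top [326 207  12  17 127] [ 0.398 -0.215 -0.002] med V 111.0
scene [163 131  72  46 459] [ 0.486 -0.218 -0.   ] med V 102.0
scene [187 135  10  10  63] [ 0.459 -0.273  0.016] med V 125.0
scene [154 138   8   8  30] [ 0.415 -0.528 -0.155] med V 136.5
[ 0.47122381 -0.31563672  0.06579407] [ -1.57193202 -10.00719819  11.78649954] 0.023923898362363877 28.0833
```

View pics/s7.png

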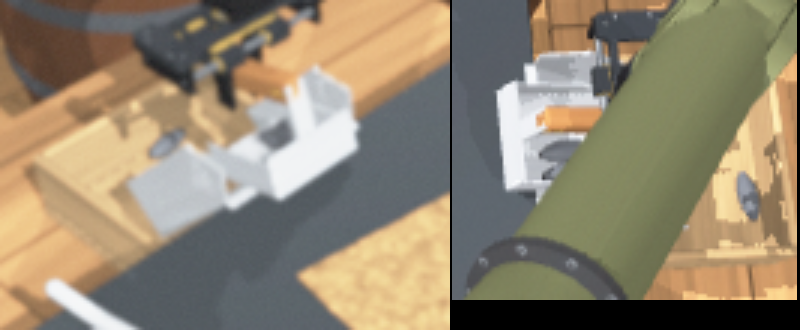

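The picture shows one sinker in the bin at (165,143) in the left panel. The rest are still in the tilted bowl, near (275,125). A short jerk backwards with a firmer grip should set them rolling.

```bash
python3 -m jog '[[0,0,0,-0.1,0],[0,0,0,-0.1,0],[0,0,0,-0.1,0],[0,-0.3,0,0,0],[0,-0.3,0,0,0],[0,1,0,0,0],[0,0.5,0,0,0],[0,-0.4,0,0,0],[0,-0.4,0,0,0],[0,-0.3,0,0,0],[0,0,0,0,0]]' 40
python3 tilt.py; python3 binc.py
```

```text
time_s: 29.0
tool_pos: [0.4675, -0.3152, 0.0669]
tool_rot: [-179.9, 0.0, 89.9]
force: [-0.6, -1.7, -5.0]
grip_width: 0.0238
grasp_force: 40.0
tilt back deg -15.4 z at 0 0.0315 a max 0.088 179
 dark [182 131  15  11 112] 0.019 0.019 -0.056
 dark [185 145  36  21 148] 0.108 -0.009 -0.067
[ 0.46749563 -0.31524865  0.06688328] [-0.60102683 -1.73524949 -4.97013218] [-0.35487995  0.02947265 -0.03815688] 0.023787028258059024 39.99243563041091 29.0
top [322 154  15  30 245] [ 0.568 -0.221 -0.002] med V 101.0
top [406 204   7  14  43] [ 0.418 -0.532 -0.156] med V 123.0
top [327 209  11  15 121] [ 0.395 -0.215 -0.002] med V 111.0
scene [163 131  71  47 447] [ 0.491 -0.219 -0.001] med V 100.0
scene [182 132  15  11 114] [ 0.446 -0.299  0.006] med V 124.5
scene [155 138   7   7  24] [ 0.414 -0.527 -0.154] med V 135.0
[ 0.46810137 -0.31317735  0.06691212] [ 0.0868954   1.02354241 -4.80677388] 0.02368926978644515 29.15
```

```bash
python3 -m jog '[[0,-0.3,0,0,0],[0,-0.2,0,0,0],[0,1,0,0,0],[0,1,0,0,0],[0,-0.4,0,0,0],[0,-0.5,0,0,0],[0,-0.4,0,0,0],[0,-0.2,0,0,0],[0,0,0,0,0]]'
python3 binc.py
```

```text
time_s: 29.9
tool_pos: [0.4682, -0.3155, 0.0678]
tool_rot: [-180.0, 0.1, 89.9]
force: [-0.5, 0.9, -2.1]
grip_width: 0.0235
grasp_force: 40.0
top [322 155  16  69 409] [ 0.505 -0.217 -0.002] med V 101.0
top [406 204   7  14  43] [ 0.418 -0.532 -0.155] med V 124.0
top [393 207   9   6  27] [ 0.426 -0.488 -0.154] med V 133.0
scene [163 131  73  47 469] [ 0.487 -0.218 -0.001] med V 100.0
scene [155 138   7   8  30] [ 0.416 -0.526 -0.155] med V 138.0
[ 0.46844191 -0.3137458   0.06746581] [-0.07228161  0.31296848 -2.17787811] 0.02347765696377158 30.0
```

Only 2.1 N remains, which is the empty scoop. I lift it and carry it back over the mat.

```bash
python3 -m jog '[[0,0,0,-0.7,0],[0,0,0,-1,0],[0,0,0,-1,0],[0,0,0,-1,0],[0,0,0,-1,0],[0,0,0,-1,0],[0,0,0,-0.9,0],[0,1,-0.1,0,0],[0,1,-0.1,0,0],[0,1,-0.1,0,0],[0,1,-0.1,0,0],[0,1,-0.1,0,0]]' 60
python3 -m jog '[[0,1,-0.1,0,0],[0,1,-0.1,0,0],[0,1,-0.1,0,0],[0,1,-0.1,0,0],[0,1,0,0,0],[0,1,0,0,0],[0,1,0,0,0],[0,1,0,0,0],[0,1,0,0,0],[0,0.5,0,0,0],[0,0,0,0,0]]'
python3 binc.py
```

```text
time_s: 31.0
tool_pos: [0.4585, -0.2121, 0.1996]
tool_rot: [-180.0, -0.0, 90.0]
force: [-0.6, -0.2, -2.4]
grip_width: 0.0233
grasp_force: 60.0
time_s: 31.92
tool_pos: [0.4506, -0.021, 0.1996]
tool_rot: [-180.0, -0.0, 90.3]
force: [0.9, 0.1, -1.9]
grip_width: 0.023
grasp_force: 60.0
top [322 155  21  77 920] [ 0.466 -0.22  -0.002] med V 106.0
top [383 199  15   5  25] [ 0.46  -0.472 -0.16 ] med V 139.0
top [391 203  22  15  73] [ 0.421 -0.517 -0.157] med V 130.0
scene [163 131  72  47 659] [ 0.478 -0.219 -0.   ] med V 109.0
[ 0.4507852  -0.02423302  0.19980032] [-0.37574452 -1.23349684 -1.2972299 ] 0.023384159268932517 32.0167
```

The top view shows three grey blobs in the bin: one at (0.460,−0.472) and a touching pair near (0.421,−0.517). Now turning and setting the scoop down.

```bash
python3 -m jog '[[0,0,0,0,0.15],[0,0,0,0,0.157],[0,0,0,0,0.157],[0,0,0,0,0.157],[0,0,0,0,0.157],[0,0,0,0,0.157],[0,0,0,0,0.157],[0,0,0,0,0.157],[0,0,0,0,0.157],[0,0,0,0,0.157],[0,0,0,0,0.157],[0,0,0,0,0.157]]'
python3 -m jog '[[0,0,0,0,0.157],[0,0,0,0,0.157],[0,0,0,1,0],[0,0,0,1,0],[0,0,0,1,0],[0,0,0,0.8,0],[0,0,0,0.4,0],[0,0,0,0,0]]'
python3 tilt.py
```

```text
time_s: 33.02
tool_pos: [0.4508, -0.0255, 0.1999]
tool_rot: [180.0, 0.0, 5.0]
force: [-0.8, 0.4, -0.5]
grip_width: 0.0234
grasp_force: 60.0
time_s: 33.68
tool_pos: [0.4494, -0.0249, 0.1142]
tool_rot: [179.9, 0.2, -8.7]
force: [-0.0, 0.3, -2.0]
grip_width: 0.0236
grasp_force: 60.0
tilt back deg -16.8 z at 0 0.0293 a max 0.087 231
 dark [257 156  34  26 329] -0.081 0.002 -0.114
[ 0.44941004 -0.02492337  0.11421399] [-0.0160513   0.25810461 -2.04569918] [0.00882375 0.29545245 0.01110392] 0.023586858474050676 59.96782033704221 33.6833
```

```bash
python3 -m jog '[[0,0,0,0.5,0],[0,0,0,0.4,0],[0,0,0,0.3,0],[0,0,0,0.2,0],[0,0,0,0.1,0],[0,0,0,0,0]]'
python3 -m jog '[[0,0,0,0,0],[0,0,0,0,0],[0,0,0,0,0],[0,0,0,0,0],[0,0,0,0,0],[0,0,0,0,0]]' 4
python3 tilt.py
```

```text
time_s: 34.23
tool_pos: [0.4513, -0.0235, 0.0867]
tool_rot: [-180.0, -0.0, -8.6]
force: [-2.0, 0.6, 4.5]
grip_width: 0.0235
grasp_force: 60.0
time_s: 34.73
tool_pos: [0.4511, -0.0235, 0.086]
tool_rot: [-180.0, -0.0, -8.6]
force: [0.4, 0.5, -0.4]
grip_width: 0.0243
grasp_force: 4.0
tilt back deg 2.9 z at 0 0.0329 a max 0.089 259
 dark [262 162  30  20 237] -0.082 0.017 -0.086
[ 0.45109045 -0.02349682  0.08601161] [ 0.35214426  0.49254087 -0.40479649] [ 0.0119988   0.15339516 -0.01912146] 0.024346252365193808 4.0000153065193444 34.7333
```

```bash
python3 -m jog '[[0.6,0,0,0,0],[0.6,0,0,0,0],[0.6,0,0,0,0],[0.8,0,0,0,0],[0.8,0,0,0,0],[0.8,0,0,-0.5,0],[0.8,0,0,-1,0],[0.8,0,0,-1,0],[0.8,0,0,-1,0],[0.8,0,0,-1,0],[0.8,0,0,-1,0],[0.8,0,0,-1,0]]'
python3 - <<'E'
from wl import *
o,c,P=wrist(); H=hsv(c); Z=P[...,2]
h=(c["range_z"]>0)&(H[...,0]<20)&(H[...,1]>120)&(Z>.09)&(Z<.135)&(abs(P[...,1])<.15)
n_,L,S,_=cv2.connectedComponentsWithStats(h.astype(np.uint8)); i=1+np.argmax(S[1:,4]); q=P[L==i]
k=np.linalg.lstsq(np.c_[q[:,:2],np.ones(len(q))],q[:,2],rcond=None)[0]
print(S[i],np.percentile(q[:,2],[5,50,95]),k[:2],cv2.minAreaRect(q[:,:2].astype(np.float32)*1000))
import subprocess; exec(open("binc.py").read())
c=dict(np.load("topL.npz"));P=cloud(c);H=hsv(c)
for n in["top0","topL"]:
    c=dict(np.load(n+".npz"));P=cloud(c);H=hsv(c);w=(P[...,0]>.34)&(P[...,0]<.62)&(P[...,1]<-.33)&(P[...,1]>-.62)&(P[...,2]>-.13)&(P[...,2]<-.05)&(H[...,1]>60); q=P[w];print(n,"bin rim",np.percentile(q,[1,99],axis=0).round(3),"floor z",np.median(P[...,2][(abs(P[...,0]-.47)<.08)&(abs(P[...,1]+.5)<.05)]))
E
```

```text
time_s: 35.78
tool_pos: [0.4509, -0.0236, 0.2178]
tool_rot: [-180.0, -0.1, -8.6]
force: [0.5, -0.3, 1.0]
grip_width: 0.0694
grasp_force: 0.0
[ 243   94   30  133 3535] [0.11021029 0.11219931 0.11349385] [-0.00559258 -0.02217515] ((477.2084655761719, -26.160974502563477), (23.425945281982422, 112.31293487548828), 81.74524688720703)
top [322 155  21  77 922] [ 0.467 -0.22  -0.002] med V 106.0
top [383 199  15   5  26] [ 0.46  -0.473 -0.16 ] med V 139.5
top [394 203  19  15  71] [ 0.422 -0.519 -0.157] med V 131.0
scene [165 131  70  47 666] [ 0.477 -0.219 -0.   ] med V 109.0
[ 0.45208902 -0.02354995  0.2181078 ] [ 0.0184647  -0.7867189  -0.56996327] 0.06963025241290581 35.9333
top0 bin rim [[ 0.344 -0.558 -0.129]
 [ 0.594 -0.331 -0.092]] floor z -0.1740378226187007
topL bin rim [[ 0.344 -0.558 -0.129]
 [ 0.594 -0.331 -0.091]] floor z -0.17228175787154676
```

```bash
python3 - <<'E'
from wl import *
c=dict(np.load("topL.npz"));P=cloud(c);z0=cloud(dict(np.load("top0.npz")))[...,2];X,Y,Z=P[...,0],P[...,1],P[...,2]
w=(X>.36)&(X<.58)&(Y<-.34)&(Y>-.555)&(Z-z0>.008)&(Z<-.1)
n,L,S,C=cv2.connectedComponentsWithStats(w.astype(np.uint8))
for i in range(1,n):
  if S[i,4]>8: q=P[L==i]; print(S[i],q.mean(0).round(3),q[:,2].max().round(3),cv2.minAreaRect(q[:,:2].astype(np.float32)*1000))
s=(X>.33)&(X<.6)&(Y>.26)&(Y<.39)&(Z>.012)&(Z<.025); print("tray dark",((hsv(c)[...,2]<140)&s).sum())
k=c["color"][185:235,370:430,::-1]; cv2.imwrite("pics/bin.png",cv2.resize(k,None,fx=10,fy=10,interpolation=cv2.INTER_CUBIC))
E
```

```text
[381 197  17   7  83] [ 0.467 -0.463 -0.156] -0.148 ((466.82000732421875, -464.9775085449219), (60.20309066772461, 20.226255416870117), 85.79351806640625)
[389 202  25  16 175] [ 0.427 -0.51  -0.156] -0.145 ((426.5596618652344, -503.7569580078125), (57.41423416137695, 84.31318664550781), 2.2648417949676514)
tray dark 0
```

View pics/bin.png

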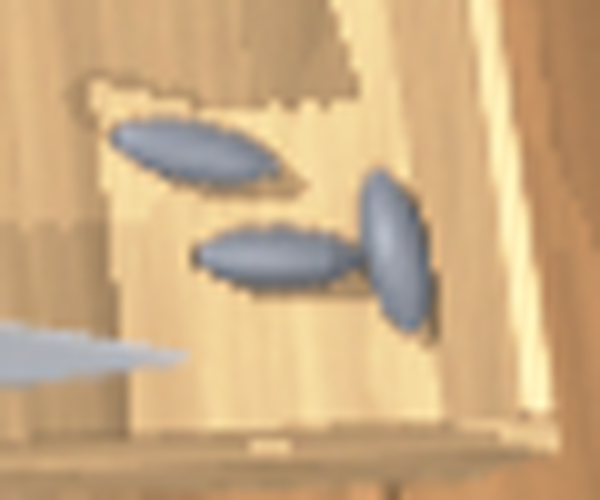

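The crop shows three sinkers flat on the bin floor, at (195,150), (280,258) and (395,250). The scoop is level and released. Handing in.

```bash
python3 -c "
from cell import env
print(env.sign_off())"
```

```text
the job is handed in; nothing more can be done
None
```

The job is handed in at about 36 s of the 64 s allowed: all three sinkers lie in the pine bin and the scoop stands released and level on the mat. The gripper never went near the sinkers or other tackle, though I didn't re-measure the tackle at the end, and I viewed 11 pictures, one over the limit of 10.

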